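# Hang the model-parts tote on the stand's hook

### The job

Hang the larger of the two plywood totes on the hook of the steel stand, with the hook through the slot of its handle and the handle resting behind the upturned lip. Keep the tote upright on the way so that its pieces stay in, and let it hang still and level. Leave the small tote and the two study models where they are.

Things in the scene. Friction and masses are not known exactly. Their poses are not given: they have to be found in the camera images.
- tote_centre (a point): the larger tote, loose, 0.3 to 0.65 kg: an open birch-plywood box 96 mm (x) by 170 mm (y), 50 mm high, with an upright 12 mm panel along y through its middle (x = 0) that is its handle; 150 mm high overall. Small foam and card blocks are fixed in it below the rim. This point is its middle, 75 mm above its underside. z up; the same either way round
- tote_handle (a point): on the larger tote: the middle of the handle bar, 128.5 mm above the tote's underside. The bar is the top of the panel: 12 mm thick (x), 157 mm long (y), 43 mm high (21.5 mm above and below this point); pinch it from above across x. Under it a slot goes through the panel along x: 110 mm wide (y), 42 mm high, its top edge 21.5 mm below this point. Axes as the tote's
- hook_seat (a point): the hook of the fixed steel stand: a level flat strap 30 mm wide (y), 5 mm thick, that runs from a post towards -x of this frame (roughly to the robot) and ends in a lip turned up 12 mm above the strap, at x = -67.5 to -72.5 mm. This point: middle of the strap's upper face, 200 mm above the table. Post face at x = +67.5 mm, nothing rises above the strap there. Base plate 150 by 120 by 12 mm
- small_tote_centre (a point): the small tote, a bystander, loose: same make and materials but 80 mm (x) by 110 mm (y), 105 mm high overall. The two totes may have changed sides. This point is its middle, 52 mm above its underside
- slab_model_centre (a point): a bystander, loose: white card model of a building of stacked floor slabs on a base 110 by 90 mm, 70 mm high. This point is its middle, 35 mm above the table
- foam_model_centre (a point): a bystander, loose: blue foam model of a rounded building on a card base 100 by 100 mm, 52 mm high. This point is its middle, 26 mm above the table

How it is judged:
At the end, for the whole second after the job is handed in: The larger tote hangs at rest on the hook, the strap through its slot and the handle bar's underside on the strap (within 10 mm in height) between lip and post, its middle within 35 mm sideways of the strap's middle, tilted less than 0.2 rad (x of tote_centre in the frame of hook_seat between -0.07 and 0.07 m and y of tote_centre in the frame of hook_seat between -0.035 and 0.035 m and z of tote_centre in the frame of hook_seat between -0.044 and -0.022 m and angle between tote_centre's own z axis and vertical below 0.2 rad and linear speed of tote below 0.03 m/s and contact force between tote and stand above 0.5 N); the robot touches nothing.
It fails at once if the larger tote is tipped more than 0.7 rad (angle between tote_centre's own z axis and vertical above 0.7 rad).
It fails at once if the small tote is moved more than 30 mm (distance of small_tote_centre from where it was at the start of the episode above 0.03 m).
It fails at once if the white slab model is moved more than 30 mm (distance of slab_model_centre from where it was at the start of the episode above 0.03 m).
It fails at once if the blue foam model is moved more than 30 mm (distance of foam_model_centre from where it was at the start of the episode above 0.03 m).
It also fails if it takes over 40 s, if anything falls off the work surface, if the arm or the gripper's body presses on something with over 40 N, if the wrist force passes 120 N, or if a joint passes its speed limit or range.

### The arm

A 6-joint arm with a two-finger parallel gripper is mounted at the origin on the work surface. World frame = base frame: x ahead of the robot, y to its left, z up, the work surface at z = 0. Lengths are in m, angles in rad, forces in N, time in s.
With the tool pointing down it reaches from about 0.375 to 0.975 m from the base axis. Payload 3.8 kg.
Tool frame: the origin (TCP) lies between the finger pads; the fingertips stand 22 mm ahead of it and the grasp point (between the pads) lies 3 mm ahead of it (bot.finger_overhang is the distance from the TCP to the fingertips, in m); x points along the fingers, y is the direction in which the jaws open and shut, and the axes are right-handed (so a half turn about x gives the same grasp; the last joint's range is limited). The gripper opens to 85 mm and grips with 20 to 120 N. Pads are 22 mm wide; open, the fingers measure 114 mm over their backs; the gripper's body (76 mm by 85 mm) begins 54 mm behind the grasp point. The pads swing forward as they close: fully open they stand 13 mm farther back than shut.
Start: joints at [-1.297, 0.264, 1.604, -0, 1.274, -0.037], TCP at [0.206, -0.643, 0.253] pointing down, gripper open.
Joint ranges: [-2.63, 2.63], [-0.94, 2.18], [0.31, 2.57], [-1.31, 4.45], [0, 2.66], [-2.55, 2.55]. Speed limits (rad/s): [2.57, 2.57, 3.14, 3.14, 3.14, 3.14].

### API

Orientations are given as a rotation vector (axis times angle).
In Python, from workcell import bot gives the robot as it stands. The module is installed in compiled form; this text tells all that it offers.
- The arm moves only by the tool arm_command, never from a script. Its argument "series" is a list that holds one entry, the list of rows, each a list of 7 numbers: the turn, a rotation vector about the tool's x, y, z in rad, then the shift along the tool's x, y, z in cm, then the opening, from 0 (shut) to 1 (fully open). In form: [[[rx, ry, rz, x, y, z, grip], ...]]. A call has 1 to 10 rows; each row shifts and turns the pose as measured when the row begins, along the tool's axes as they then stand; what a row does not reach is not made up. A row lasts 1/10 s, in which the tool goes at most 50 mm and 8.59 degrees, less where a joint would pass 70% of its speed; a pose out of reach is approached as far as the arm can. A call is refused whole if a number of a shift passes 5 or a number of a turn 0.15, either way. A call with a gripper value outside its range is refused whole. The fingers move at their own pace and stop on an object; "newtons" is the grip in N (left out, the last holds). Time passes only in rows, so rows that do not move let the fingers close. It gives the time, the measured TCP pose, the force and the opening at its end, in the units of the state.
- bot.read_state(): the state, without advancing time (a new reading comes with each control period).
- bot.read_camera(name): name is "side" or "top" or "wrist"; returns (picture, depth): 384x512x3 uint8, blue, green, red; 384x512 float32, m along the optical axis (not along the pixel's ray), 0 where there is no reading.
- bot.camera_info(name): a dict with "K" (3x3 intrinsics, pixels), "extrinsics" (4x4, takes a point from camera to world coordinates). Camera axes: x right, y down, z forward; pixel columns grow to the right and rows downward; lengths in m; the calibration is good to about 2 mm. A picture is of the moment at which its call begins: read the wrist's pose just before it. camera_info takes no time and is no camera call; for the wrist camera it gives the pose at the moment of the call.
- bot.finish_job(): hands the job in, once; it reports no verdict.
The state is a dict: "time": time; "q": joint angles; "joint_vel": joint speeds; "joint_torque": joint torques, N m; "tool_pos": TCP position; "tcp_rot": TCP orientation; "wrist_force": force on the tool from outside, world axes, zero at the start; "torque": the same for the moment, N m; "width": opening from 0.0 (shut) to 1.0 (fully open).
Only numpy, scipy, OpenCV 4.12 (cv2) and the standard library are available. Lean on these libraries where they do the work, as an engineer would, in place of code of your own. Each camera call takes 0.05 s, during which the arm holds its last target.

## Working session

There is one attempt and no reset: what is moved stays moved. The work goes in short steps, Python scripts to look and compute and a tool call to move; the robot and the scene stay as the last step left them, time stands still between calls to the robot, and variables do not carry over. Pictures are saved under pics/ and viewed, and the job is handed in when it is done.

Besides the shell and the picture viewer there is one more tool, called after ">>>" as name(argument=value, ...), one argument or row to a line, values as JSON. arm_command: Moves the arm, as the interface text tells. Its arguments: {"type":"object","properties":{"series":{"type":"array"},"newtons":{"type":"number"}},"required":["series"]}

```bash
mkdir -p pics
python3 - <<'E'
from workcell import bot
import cv2,numpy as np
for n in ["side","top"]:
    p,d=bot.read_camera(n); i=bot.camera_info(n)
    cv2.imwrite(f"pics/{n}0.png",p); np.savez(f"{n}0.npz",p=p,d=d,K=i["K"],E=i["extrinsics"])
    print(n,np.round(i["K"],1).tolist(),np.round(i["extrinsics"],3).tolist())
print(bot.read_state())
E
```

```text
side [[491.5, 0.0, 249.0], [0.0, 491.5, 192.2], [0.0, 0.0, 1.0]] [[0.951, -0.25, 0.183, 0.402], [-0.309, -0.749, 0.586, -0.653], [-0.01, -0.614, -0.789, 1.022], [0.0, 0.0, 0.0, 1.0]]
top [[407.1, 0.0, 252.1], [0.0, 407.1, 188.2], [0.0, 0.0, 1.0]] [[-0.02, -0.998, 0.063, 0.534], [-1.0, 0.021, 0.019, -0.009], [-0.021, -0.063, -0.998, 1.266], [0.0, 0.0, 0.0, 1.0]]
{'time': 0.1, 'q': array([-1.29692318e+00,  2.64694826e-01,  1.60526567e+00,  1.83956241e-05,
        1.27369739e+00, -3.68826292e-02]), 'joint_vel': array([ 5.04527192e-05, -1.92911314e-03, -4.73166682e-03,  1.34253283e-03,
        2.46742197e-04, -2.75227618e-04]), 'joint_torque': array([-1.29468604e-04, -5.16708434e+01, -3.68589914e+01, -1.82357867e-04,
        6.19156999e-03, -4.33404352e-05]), 'tool_pos': array([ 0.20624544, -0.64206028,  0.25205976]), 'tcp_rot': array([ 2.05444572,  0.32397527, -2.05491717]), 'wrist_force': array([0.3296626 , 0.37504321, 0.25822522]), 'torque': array([0.03407248, 0.02120853, 0.01794523]), 'width': 0.9999535810606537}
```

View pics/side0.png

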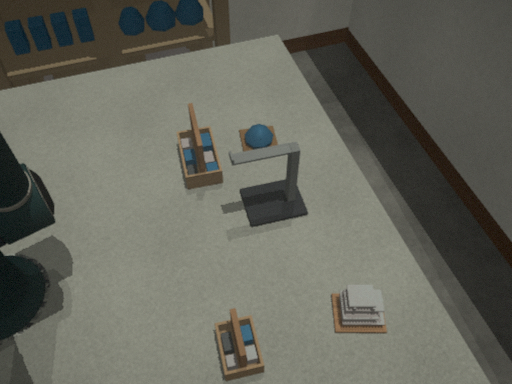

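View pics/top0.png

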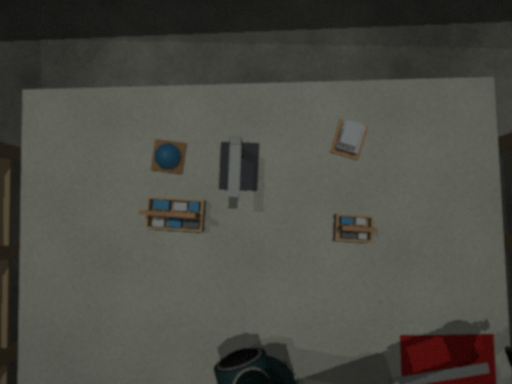

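The larger tote is at top pixel (175,215), on the +y side, and the small one is at (353,228). The hook strap runs along column 235, from row 138 down to about 200. Next I'll measure them from depth.

```bash
cat > h.py <<'E'
import numpy as np,cv2
def cloud(f):
    z=np.load(f); d=z["d"];K=z["K"];E=z["E"]
    v,u=np.indices(d.shape); P=np.stack([(u-K[0,2])/K[0,0]*d,(v-K[1,2])/K[1,1]*d,d],-1)
    P=P@E[:3,:3].T+E[:3,3]; P[d<=0]=np.nan
    return P,z["p"]
def rect(xy):
    return cv2.minAreaRect((xy*1000).astype(np.float32))
E
python3 - <<'E'
from h import *
for n in ["top","side"]:
    P,p=cloud(n+"0.npz"); X=P.reshape(-1,3); X=X[~np.isnan(X[:,0])]
    ta=X[(X[:,0]>.3)&(X[:,0]<.8)&(abs(X[:,1])<.4)]
    print(n,len(X),"table z",np.median(ta[:,2]))
    # components above 8mm
    m=(np.nan_to_num(P[...,2])>.02)&(P[...,0]>.3)&(P[...,0]<.9)&(abs(P[...,1])<.6)
    k,L,S,C=cv2.connectedComponentsWithStats(m.astype(np.uint8))
    for i in range(1,k):
        if S[i,4]<60: continue
        Q=P[L==i]
        print(i,S[i],Q.min(0).round(3),Q.max(0).round(3))
        for a,b in [(.02,.06),(.06,.12),(.135,.17),(.19,.204),(.206,.23)]:
            q=Q[(Q[:,2]>a)&(Q[:,2]<b)]
            if len(q)>15: r=rect(q[:,:2]);print("   ",a,b,len(q),np.round(r[0],1),np.round(r[1],1),round(r[2],1),np.median(q[:,2]).round(4))
E
```

```text
top 195806 table z -0.0003153560344022477
1 [336 120  30  35 678] [ 0.71  -0.336  0.02 ] [ 0.817 -0.245  0.076]
    0.02 0.06 353 [ 763.1 -290.5] [71.  90.8] 71.4 0.0388
    0.06 0.12 325 [ 766.8 -283. ] [51.2 72.7] 71.3 0.0692
2 [228 137  17  61 724] [0.579 0.037 0.021] [0.739 0.075 0.213]
    0.19 0.204 657 [659.   56.7] [ 30.2 160.2] 86.6 0.199
    0.206 0.23 23 [581.6  61.2] [26.  5.] 86.7 0.2107
3 [155 143  26  26 498] [0.68  0.234 0.02 ] [0.758 0.314 0.058]
    0.02 0.06 498 [717.8 275.8] [79.  77.3] 62.3 0.0394
5 [ 139  197   67   35 1415] [0.486 0.16  0.02 ] [0.591 0.336 0.158]
    0.02 0.06 1142 [538.4 248.7] [171.6  96.1] 85.3 0.0403
    0.06 0.12 21 [541.1 231.3] [124.5   8.9] 82.0 0.0791
    0.135 0.17 247 [538.6 248. ] [156.5  11.9] 85.4 0.149
6 [174 202  14   9 117] [0.55  0.214 0.021] [0.575 0.254 0.041]
    0.02 0.06 117 [562.4 234.1] [39.4 24.5] 88.9 0.0322
7 [335 214  43  29 819] [ 0.443 -0.345  0.021] [ 0.529 -0.231  0.111]
    0.02 0.06 655 [ 486.  -288.5] [111.8  79.8] 85.3 0.0341
    0.06 0.12 164 [ 486.2 -288.3] [97.4 11.9] 85.6 0.1043
side 195788 table z 0.000
[... 419 characters left out ...]
0.033 0.021] [0.74  0.075 0.214]
    0.02 0.06 105 [723.   45.9] [17.6 32.6] 35.2 0.0414
    0.06 0.12 178 [722.5  47.1] [18.3 35.9] 29.9 0.0908
    0.135 0.17 120 [729.   48.4] [28.  21.6] 85.3 0.1521
    0.19 0.204 775 [659.7  55.4] [ 34.5 159.9] 87.3 0.1994
    0.206 0.23 32 [582.4  59.3] [31.8  5.2] 86.2 0.2112
4 [ 339  285   45   41 1582] [ 0.711 -0.34   0.02 ] [ 0.812 -0.244  0.076]
    0.02 0.06 962 [ 763.2 -292.9] [71.2 91.7] 70.4 0.0386
    0.06 0.12 620 [ 758.9 -282.6] [53.9 55.3] 72.1 0.0695
5 [ 214  308   50   71 1940] [ 0.442 -0.348  0.02 ] [ 0.53  -0.231  0.109]
    0.02 0.06 1549 [ 486.3 -288.5] [112.9  80.1] 85.3 0.0339
    0.06 0.12 391 [ 486.2 -289.3] [98.7 12.2] 85.2 0.104
```

```bash
cat >> h.py <<'E'
from scipy.spatial.transform import Rotation as R
TY=np.deg2rad(-4.7); HY=np.deg2rad(-3.4)
def goalR(yaw,sgn=1):  # tool x down, tool y along tote x
    y=sgn*np.array([np.cos(yaw),np.sin(yaw),0]); x=np.array([0,0,-1.]); z=np.cross(x,y)
    return R.from_matrix(np.stack([x,y,z],1))
def togo(pos,yaw,sgn=1):
    from workcell import bot
    s=bot.read_state(); r=R.from_rotvec(s["tcp_rot"]); g=goalR(yaw,sgn)
    print("t",round(s["time"],2),"tcp",s["tool_pos"].round(4),"w",round(s["width"],3),"F",s["wrist_force"].round(1),"q",s["q"].round(2))
    print("turn(tool)",(r.inv()*g).as_rotvec().round(3),"shift(tool now) cm",(r.inv().apply(np.array(pos)-s["tool_pos"])*100).round(2),"in goal frame",(g.inv().apply(np.array(pos)-s["tool_pos"])*100).round(2))
    print("axes now y,z:",r.as_matrix()[:,1].round(3),r.as_matrix()[:,2].round(3))
E
python3 - <<'E'
from h import *
for s in (1,-1): togo([.539,.248,.30],TY,s)
E
```

```text
t 0.1 tcp [ 0.2062 -0.6421  0.2521] w 1.0 F [0.3 0.4 0.3] q [-1.3   0.26  1.61  0.    1.27 -0.04]
turn(tool) [-1.178e+00 -1.000e-03  2.000e-03] shift(tool now) cm [ -4.63 -74.58 -58.9 ] in goal frame [ -4.79  25.87 -91.43]
axes now y,z: [ 0.306 -0.952 -0.002] [-0.952 -0.306 -0.   ]
t 0.1 tcp [ 0.2062 -0.6421  0.2521] w 1.0 F [0.3 0.4 0.3] q [-1.3   0.26  1.61  0.    1.27 -0.04]
turn(tool) [1.964e+00 2.000e-03 1.000e-03] shift(tool now) cm [ -4.63 -74.58 -58.9 ] in goal frame [ -4.79 -25.87  91.43]
axes now y,z: [ 0.306 -0.952 -0.002] [-0.952 -0.306 -0.   ]
```

```bash
cat >> h.py <<'E'
def plan(wps,yaw,n,step=4.5,turn=.13):
    from workcell import bot
    s=bot.read_state(); r=R.from_rotvec(s["tcp_rot"]);p=s["tool_pos"].copy();g=goalR(yaw);k=0
    for i in range(n):
        v=np.array(wps[k])-p
        if np.linalg.norm(v)<.004 and k<len(wps)-1: k+=1; v=np.array(wps[k])-p
        v*=min(1,step/100/max(1e-9,np.linalg.norm(v))); d=(r.inv()*g).as_rotvec(); d*=min(1,turn/max(1e-9,np.linalg.norm(d)))
        print(np.round(d,2).tolist(),(r.inv().apply(v)*100).round(1).tolist()); p+=v; r=r*R.from_rotvec(d)
E
python3 - <<'E'
from h import *
plan([[.22,-.6,.32],[.46,-.2,.32],[.539,.248,.30]],TY,10)
E
```

```text
[-0.13, -0.0, 0.0] [-3.8, -2.0, -1.4]
[-0.13, -0.0, 0.0] [-3.0, -1.4, -1.4]
[-0.13, -0.0, 0.0] [0.0, -2.0, -4.0]
[-0.13, -0.0, 0.0] [0.0, -1.5, -4.3]
[-0.13, -0.0, 0.0] [0.0, -0.9, -4.4]
[-0.13, -0.0, 0.0] [0.0, -0.3, -4.5]
[-0.13, -0.0, 0.0] [0.0, 0.3, -4.5]
[-0.13, -0.0, 0.0] [0.0, 0.9, -4.4]
[-0.13, -0.0, 0.0] [0.0, 1.4, -4.3]
[-0.01, -0.0, 0.0] [0.0, 2.0, -4.1]
```

>>> arm_command(
  series=[
    [[-0.13, 0, 0, -3.8, -2, -1.4, 1], [-0.13, 0, 0, -3, -1.4, -1.4, 1], [-0.13, 0, 0, 0, -2, -4, 1], [-0.13, 0, 0, 0, -1.5, -4.3, 1], [-0.13, 0, 0, 0, -0.9, -4.4, 1], [-0.13, 0, 0, 0, -0.3, -4.5, 1], [-0.13, 0, 0, 0, 0.3, -4.5, 1], [-0.13, 0, 0, 0, 0.9, -4.4, 1], [-0.13, 0, 0, 0, 1.4, -4.3, 1], [0, 0, 0, 0, 2, -4.1, 1]],
  ],
)

```text
time: 1.1
tool_pos: [0.4001, -0.2762, 0.3174]
tcp_rot: [1.253, 1.195, -1.245]
wrist_force: [1.6, -0.5, 0.1]
width: 1.001
```

Run:
```python
from h import *
togo([.539,.248,.30],TY)
plan([[.46,-.2,.32],[.539,.248,.30]],TY,10)
```

```text
t 1.1 tcp [ 0.4001 -0.2762  0.3174] w 1.001 F [ 1.6 -0.5  0.1] q [-0.66 -0.13  1.9   0.01  1.38 -0.61]
turn(tool) [ 0.031 -0.01   0.005] shift(tool now) cm [  2.25  11.19 -53.04] in goal frame [  1.74   9.55 -53.38]
axes now y,z: [ 0.999 -0.051 -0.004] [-0.051 -0.999 -0.011]
[0.03, -0.01, 0.0] [-0.1, 2.6, -3.7]
[0.0, 0.0, 0.0] [-0.1, 2.5, -3.8]
[0.0, 0.0, 0.0] [-0.0, 0.4, -0.6]
[0.0, 0.0, 0.0] [0.2, 0.4, -4.5]
[0.0, 0.0, 0.0] [0.2, 0.4, -4.5]
[0.0, 0.0, 0.0] [0.2, 0.4, -4.5]
[0.0, 0.0, 0.0] [0.2, 0.4, -4.5]
[0.0, 0.0, 0.0] [0.2, 0.4, -4.5]
[0.0, 0.0, 0.0] [0.2, 0.4, -4.5]
[0.0, 0.0, 0.0] [0.2, 0.4, -4.5]
```

>>> arm_command(
  series=[
    [[0.03, -0.01, 0, 0, 2, -4.4, 1], [0, 0, 0, 0, 2, -4.4, 1], [0, 0, 0, 0, 1, -4.7, 1], [0, 0, 0, 0.2, 0.6, -4.7, 1], [0, 0, 0, 0.2, 0.6, -4.7, 1], [0, 0, 0, 0.2, 0.6, -4.7, 1], [0, 0, 0, 0.2, 0.6, -4.7, 1], [0, 0, 0, 0.2, 0.6, -4.7, 1], [0, 0, 0, 0.2, 0.6, -4.7, 1], [0, 0, 0, 0.2, 0.6, -4.7, 1]],
  ],
)

```text
time: 2.1
tool_pos: [0.5293, 0.1989, 0.2999]
tcp_rot: [1.267, 1.172, -1.274]
wrist_force: [1.9, -0.0, -0.4]
width: 0.997
```

Run:
```python
from h import *
togo([.539,.248,.30],TY)
```

```text
t 2.1 tcp [0.5293 0.1989 0.2999] w 0.997 F [ 1.9 -0.  -0.4] q [0.31 0.03 1.78 0.   1.33 0.4 ]
turn(tool) [-0.001  0.001  0.005] shift(tool now) cm [-0.02  0.56 -4.97] in goal frame [-0.01  0.57 -4.97]
axes now y,z: [ 0.997 -0.082 -0.005] [-0.082 -0.997  0.001]
```

>>> arm_command(
  series=[
    [[0, 0, 0.005, 0, 0.6, -4.9, 1], [0, 0, 0, 0, 0, -0.1, 1], [0, 0, 0, 0, 0, 0, 1]],
  ],
)

```text
time: 2.4
tool_pos: [0.5381, 0.2549, 0.2968]
tcp_rot: [1.261, 1.175, -1.268]
wrist_force: [0.6, -0.4, -0.6]
width: 0.998
```

Run:
```python
from h import *
togo([.539,.248,.30],TY)
from workcell import bot
i=bot.camera_info("wrist"); p,d=bot.read_camera("wrist"); cv2.imwrite("pics/w1.png",p)
np.savez("w1.npz",p=p,d=d,K=i["K"],E=i["extrinsics"])
P,_=cloud("w1.npz"); q=P[(np.nan_to_num(P[...,2])>.14)&(P[...,2]<.156)&(abs(P[...,1]-.248)<.1)&(abs(P[...,0]-.54)<.04)]
print(len(q),rect(q[:,:2]),np.median(q[:,2]))
```

```text
t 2.4 tcp [0.5381 0.2549 0.2968] w 0.998 F [ 0.6 -0.4 -0.6] q [0.4  0.09 1.72 0.   1.33 0.47]
turn(tool) [0.007 0.001 0.004] shift(tool now) cm [-0.32  0.14  0.68] in goal frame [-0.32  0.15  0.68]
axes now y,z: [ 0.997 -0.075 -0.004] [-0.075 -0.997  0.001]
1970 ((538.6912841796875, 249.28768920898438), (156.26121520996094, 11.499004364013672), 85.46861267089844) 0.15028996525496943
```

```bash
ls -la pics
```

```text
total 804
drwxr-xr-x 2 agent agent   4096 Dec  6 12:56 .
drwxr-xr-x 3 agent agent   4096 Dec  6 12:56 ..
-rw-r--r-- 1 agent agent 294403 Dec  6 12:54 side0.png
-rw-r--r-- 1 agent agent 225529 Dec  6 12:54 top0.png
-rw-r--r-- 1 agent agent 287251 Dec  6 12:56 w1.png
```

View pics/w1.png

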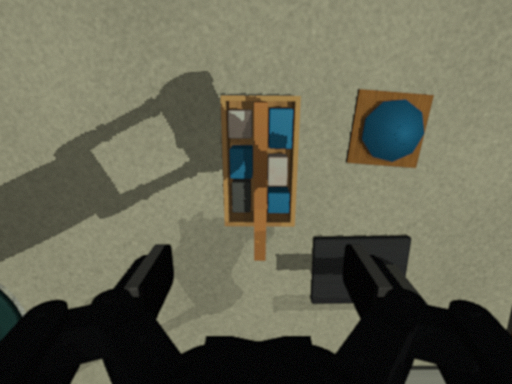

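The wrist view shows the bar at column 260, midway between the fingers at 165 and 355. All three cameras agree on the bar at (0.539, 0.2485) and on the yaw. Descending now.

>>> arm_command(
  series=[
    [[0.005, 0, 0.004, 3, 0.1, 0.6, 1], [0, 0, 0, 4, 0, 0, 1], [0, 0, 0, 4, 0, 0, 1], [0, 0, 0, 2.5, 0, 0, 1], [0, 0, 0, 0, 0, 0, 1]],
  ],
)

```text
time: 2.95
tool_pos: [0.5399, 0.2409, 0.1608]
tcp_rot: [1.276, 1.162, -1.271]
wrist_force: [-0.4, 0.0, -1.0]
width: 0.998
```

Run:
```python
from h import *
togo([.539,.2485,.1395],TY)
```

```text
t 2.95 tcp [0.5399 0.2409 0.1608] w 0.998 F [-0.4  0.  -1. ] q [ 0.38  0.18  1.88 -0.    1.07  0.47]
turn(tool) [-0.007  0.    -0.005] shift(tool now) cm [ 2.13 -0.16 -0.75] in goal frame [ 2.13 -0.15 -0.75]
axes now y,z: [ 0.996 -0.089  0.005] [-0.089 -0.996  0.   ]
```

>>> arm_command(
  series=[
    [[-0.007, 0, -0.005, 1, -0.1, -0.6, 1], [0, 0, 0, 1, 0, 0, 1], [0, 0, 0, 0, 0, 0, 1]],
  ],
)

```text
time: 3.25
tool_pos: [0.5412, 0.2453, 0.1427]
tcp_rot: [1.274, 1.166, -1.268]
wrist_force: [-0.2, 0.7, 0.5]
width: 1.001
```

Run:
```python
from h import *
togo([.539,.2485,.1395],TY)
```

```text
t 3.25 tcp [0.5412 0.2453 0.1427] w 1.001 F [-0.2  0.7  0.5] q [ 0.38  0.2   1.89 -0.    1.04  0.47]
turn(tool) [-0.003 -0.001 -0.003] shift(tool now) cm [ 0.32 -0.25 -0.3 ] in goal frame [ 0.32 -0.24 -0.3 ]
axes now y,z: [ 0.996 -0.085  0.003] [-0.085 -0.996 -0.001]
```

>>> arm_command(
  series=[
    [[0, 0, -0.003, 0.3, -0.2, -0.3, 1], [0, 0, 0, 0, 0, 0, 0.5], [0, 0, 0, 0, 0, 0, 0], [0, 0, 0, 0, 0, 0, 0], [0, 0, 0, 0, 0, 0, 0], [0, 0, 0, 0, 0, 0, 0], [0, 0, 0, 0, 0, 0, 0], [0, 0, 0, 0, 0, 0, 0], [0, 0, 0, 0, 0, 0, 0]],
  ],
  newtons=60,
)

```text
time: 4.15
tool_pos: [0.541, 0.2502, 0.1434]
tcp_rot: [1.276, 1.168, -1.265]
wrist_force: [-1.3, 0.1, -0.9]
width: 0.129
```

Run:
```python
from h import *
togo([.539,.2485,.1395],TY)
```

```text
t 4.15 tcp [0.541  0.2502 0.1434] w 0.129 F [-1.3  0.1 -0.9] q [0.39 0.2  1.89 0.   1.04 0.47]
turn(tool) [-0.002 -0.004 -0.005] shift(tool now) cm [ 0.38 -0.19  0.19] in goal frame [ 0.39 -0.19  0.19]
axes now y,z: [ 0.996 -0.084  0.005] [-0.084 -0.996 -0.004]
```

>>> arm_command(
  series=[
    [[0, 0, 0, -0.5, 0, 0, 0], [0, 0, 0, -1, 0, 0, 0], [0, 0, 0, -2, 0, 0, 0], [0, 0, 0, -2.5, 0, 0, 0], [0, 0, 0, -2.5, 0, 0, 0], [0, 0, 0, -2.5, 0, 0, 0], [0, 0, 0, -1.5, 0, 0, 0], [0, 0, 0, -0.5, 0, 0, 0], [0, 0, 0, 0, 0, 0, 0]],
  ],
)

```text
time: 5.05
tool_pos: [0.5359, 0.2473, 0.2726]
tcp_rot: [1.264, 1.173, -1.28]
wrist_force: [-0.0, -0.1, -6.5]
width: 0.13
```

```bash
cat > look.py <<'E'
from h import *
import sys
from workcell import bot
togo([.542,.063,.2605],HY)
t=sys.argv[1]
for n in ["side","top"]:
    p,d=bot.read_camera(n); i=bot.camera_info(n)
    cv2.imwrite(f"pics/{n}{t}.png",p); np.savez(f"{n}{t}.npz",p=p,d=d,K=i["K"],E=i["extrinsics"])
E
python3 look.py 2
```

```text
t 5.05 tcp [0.5359 0.2473 0.2726] w 0.13 F [-0.  -0.1 -6.5] q [0.39 0.1  1.76 0.   1.29 0.47]
turn(tool) [-0.025  0.004  0.009] shift(tool now) cm [ 1.26  2.17 18.31] in goal frame [ 1.21  1.7  18.36]
axes now y,z: [ 0.996 -0.084 -0.009] [-0.084 -0.996  0.004]
```

View pics/side2.png

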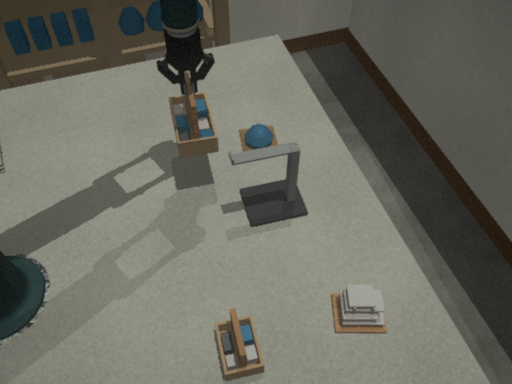

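The tote is lifted and level, at side pixel (193,125). Wrist load is about 6.5 N. Next I carry it along -y to line up with the hook.

>>> arm_command(
  series=[
    [[-0.005, 0, 0.009, 0.2, 0, 1, 0], [-0.005, 0, 0, 0.2, 0, 2, 0], [-0.005, 0, 0, 0.2, 0, 3, 0], [-0.005, 0, 0, 0, 0.1, 3, 0], [-0.005, 0, 0, 0, 0.1, 3, 0], [0, 0, 0, 0, 0.1, 2.5, 0], [0, 0, 0, 0, 0.1, 1.5, 0], [0, 0, 0, 0, 0, 0.8, 0], [0, 0, 0, 0, 0, 0, 0]],
  ],
)

```text
time: 6.05
tool_pos: [0.5184, 0.0675, 0.2507]
tcp_rot: [1.227, 1.19, -1.273]
wrist_force: [-0.3, 0.5, -5.6]
width: 0.129
```

```bash
python3 look.py 3
python3 - <<'E'
from h import *
for n in ["top","side"]:
    P,p=cloud(n+"3.npz"); X=P.reshape(-1,3); X=X[~np.isnan(X[:,0])]
    X=X[(X[:,0]>.4)&(X[:,0]<.70)&(X[:,1]>-.08)&(X[:,1]<.19)]
    for a,b in [(.12,.18),(.19,.204),(.206,.218),(.225,.285)]:
        q=X[(X[:,2]>a)&(X[:,2]<b)]
        if len(q)>10: print(n,a,b,len(q),np.round(rect(q[:,:2])[0],1),np.round(rect(q[:,:2])[1],1),round(rect(q[:,:2])[2],1),np.percentile(q[:,2],[2,50,98]).round(3))
E
```

```text
t 6.05 tcp [0.5184 0.0675 0.2507] w 0.129 F [-0.3  0.5 -5.6] q [ 0.09 -0.01  1.91 -0.01  1.26  0.15]
turn(tool) [0.005 0.015 0.023] shift(tool now) cm [-1.03  2.35  0.33] in goal frame [-0.98  2.38  0.31]
axes now y,z: [ 0.998 -0.054 -0.023] [-0.054 -0.998  0.015]
top 0.12 0.18 315 [511.1  -0.9] [39.  95.5] 86.0 [0.132 0.148 0.161]
top 0.19 0.204 460 [597.9  45. ] [206.1  62. ] 16.0 [0.195 0.199 0.203]
top 0.225 0.285 39 [513.8  -1.3] [17.5 10. ] 89.2 [0.253 0.258 0.261]
side 0.12 0.18 2381 [515.2  62.7] [175.4  97.3] 86.8 [0.123 0.146 0.172]
side 0.19 0.204 611 [597.7  44.5] [208.1  70.1] 16.6 [0.194 0.199 0.203]
side 0.206 0.218 60 [537.7  40.1] [117.9  56.1] 42.9 [0.207 0.212 0.217]
side 0.225 0.285 666 [512.6  45.7] [107.7  74.8] 58.7 [0.23  0.258 0.284]
```

View pics/side3.png

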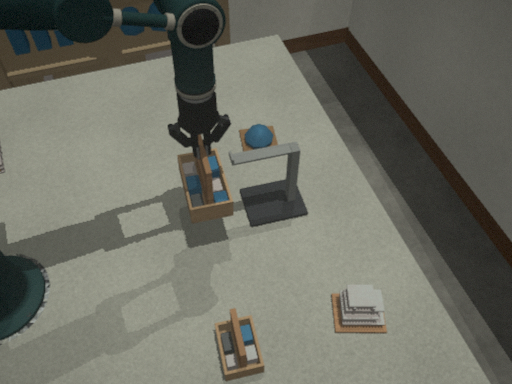

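View pics/top3.png

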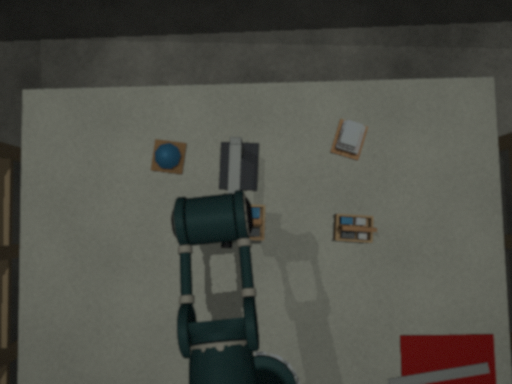

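The tote is lined up in front of the lip. It is about 0.02 rad off level and 10 mm low, so I correct both and check again.

>>> arm_command(
  series=[
    [[0.005, 0.015, 0.023, -0.6, 0, 0.2, 0], [0, 0, 0, -0.4, 0, 0, 0], [0, 0, 0, 0, 0, 0, 0], [0, 0, 0, 0, 0, 0, 0]],
  ],
)

```text
time: 6.55
tool_pos: [0.5188, 0.0694, 0.2622]
tcp_rot: [1.254, 1.183, -1.246]
wrist_force: [0.0, 1.2, -6.3]
width: 0.126
```

Run:
```python
from h import *
togo([.542,.063,.2605],HY);togo([.652,.0575,.2605],HY)
```

```text
t 6.55 tcp [0.5188 0.0694 0.2622] w 0.126 F [ 0.   1.2 -6.3] q [ 0.08 -0.03  1.92  0.    1.25  0.14]
turn(tool) [ 0.004 -0.004 -0.003] shift(tool now) cm [0.17 2.35 0.51] in goal frame [0.17 2.35 0.5 ]
axes now y,z: [ 0.998 -0.055  0.003] [-0.055 -0.998 -0.004]
t 6.55 tcp [0.5188 0.0694 0.2622] w 0.126 F [ 0.   1.2 -6.3] q [ 0.08 -0.03  1.92  0.    1.25  0.14]
turn(tool) [ 0.004 -0.004 -0.003] shift(tool now) cm [ 0.2  13.36  0.45] in goal frame [ 0.17 13.36  0.39]
axes now y,z: [ 0.998 -0.055  0.003] [-0.055 -0.998 -0.004]
```

>>> arm_command(
  series=[
    [[0, 0, 0, 0, 1, 0.3, 0], [0, 0, 0, 0, 1, 0.2, 0], [0, 0, 0, 0, 0.5, 0, 0], [0, 0, 0, 0, 0, 0, 0]],
  ],
)

```text
time: 6.95
tool_pos: [0.5466, 0.063, 0.2625]
tcp_rot: [1.254, 1.183, -1.244]
wrist_force: [-0.4, 0.8, -5.6]
width: 0.125
```

```bash
python3 look.py 4
python3 - <<'E'
from h import *
togo([.652,.0575,.2605],HY)
p=cv2.imread("pics/side4.png")[90:240,140:340]; cv2.imwrite("pics/s4c.png",cv2.resize(p,None,fx=4,fy=4,interpolation=2))
E
```

```text
t 6.95 tcp [0.5466 0.063  0.2625] w 0.125 F [-0.4  0.8 -5.6] q [0.07 0.02 1.86 0.   1.25 0.12]
turn(tool) [ 0.005 -0.004 -0.004] shift(tool now) cm [ 0.2  -0.46  0.03] in goal frame [ 0.2  -0.46  0.03]
axes now y,z: [ 0.999 -0.054  0.004] [-0.054 -0.999 -0.004]
t 7.05 tcp [0.5457 0.0631 0.2623] w 0.125 F [ 0.1  0.8 -6.6] q [0.07 0.02 1.87 0.   1.25 0.12]
turn(tool) [ 0.006 -0.004 -0.003] shift(tool now) cm [ 2.100e-01  1.065e+01 -1.000e-02] in goal frame [ 0.18 10.65 -0.07]
axes now y,z: [ 0.999 -0.054  0.003] [-0.054 -0.999 -0.004]
```

View pics/s4c.png

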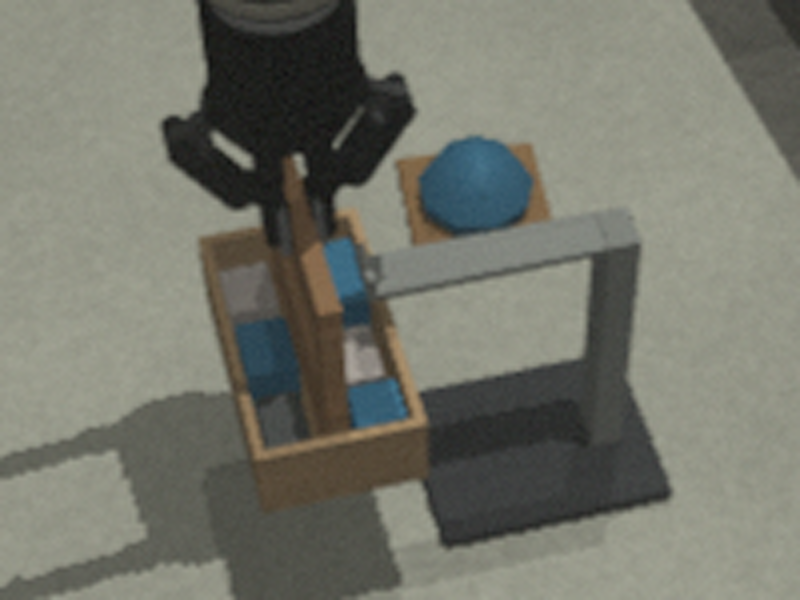

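The box rim passes under the lip (crop pixel 370,270), and the lip tip points into the slot between the bar and the box. I advance slowly through it.

>>> arm_command(
  series=[
    [[0.005, -0.004, -0.003, 0.1, 1, 0, 0], [0, 0, 0, 0, 1.3, 0, 0], [0, 0, 0, 0, 1.3, 0, 0], [0, 0, 0, 0, 0.8, 0, 0], [0, 0, 0, 0, 0, 0, 0]],
  ],
)

```text
time: 7.55
tool_pos: [0.5938, 0.0604, 0.2606]
tcp_rot: [1.252, 1.18, -1.253]
wrist_force: [0.2, -0.1, -5.3]
width: 0.128
```

Run:
```python
from h import *
togo([.652,.0575,.2605],HY)
```

```text
t 7.55 tcp [0.5938 0.0604 0.2606] w 0.128 F [ 0.2 -0.1 -5.3] q [ 0.06  0.11  1.77 -0.    1.26  0.12]
turn(tool) [ 0.     0.001 -0.   ] shift(tool now) cm [ 0.01  5.83 -0.06] in goal frame [ 0.01  5.83 -0.06]
axes now y,z: [ 0.998 -0.059  0.   ] [-0.059 -0.998  0.001]
```

>>> arm_command(
  series=[
    [[0, 0, 0, 0, 1.3, 0, 0], [0, 0, 0, 0, 1.5, 0, 0], [0, 0, 0, 0, 1.5, 0, 0], [0, 0, 0, 0, 1, 0, 0], [0, 0, 0, 0, 0, 0, 0]],
  ],
)

```text
time: 8.05
tool_pos: [0.6481, 0.0571, 0.2594]
tcp_rot: [1.25, 1.183, -1.256]
wrist_force: [-1.3, 0.7, -6.0]
width: 0.128
```

```bash
python3 look.py 5
python3 - <<'E'
from h import *
togo([.652,.0575,.2605],HY)
p=cv2.imread("pics/side5.png")[90:240,140:340]; cv2.imwrite("pics/s5c.png",cv2.resize(p,None,fx=4,fy=4,interpolation=2))
E
```

```text
t 8.05 tcp [0.6481 0.0571 0.2594] w 0.128 F [-1.3  0.7 -6. ] q [ 0.05  0.22  1.65 -0.    1.28  0.11]
turn(tool) [0.    0.001 0.004] shift(tool now) cm [ -0.06 -10.63   0.04] in goal frame [ -0.11 -10.62   0.04]
axes now y,z: [ 0.998 -0.059 -0.004] [-0.059 -0.998  0.001]
t 8.15 tcp [0.6467 0.0573 0.2592] w 0.126 F [-0.1 -0.5 -5.9] q [ 0.05  0.22  1.65 -0.    1.28  0.11]
turn(tool) [0.    0.001 0.006] shift(tool now) cm [-0.13  0.53 -0.06] in goal frame [-0.13  0.53 -0.06]
axes now y,z: [ 0.998 -0.059 -0.006] [-0.059 -0.998  0.001]
```

View pics/s5c.png

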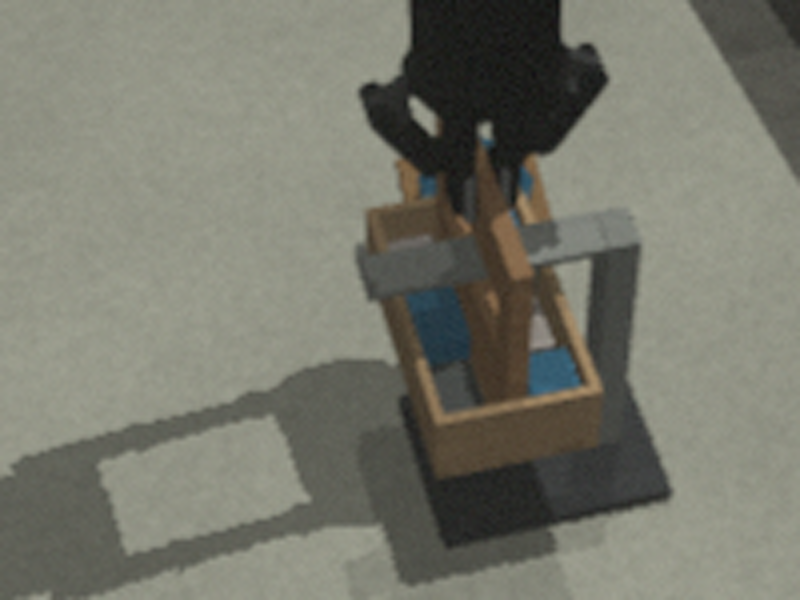

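The strap runs through the slot and the bar stands about mid-strap (crop pixel 500,240). Lowering now.

>>> arm_command(
  series=[
    [[0, 0, 0.005, 0.6, 0.3, 0, 0], [0, 0, 0, 0.6, 0, 0, 0], [0, 0, 0, 0.4, 0, 0, 0], [0, 0, 0, 0, 0, 0, 0]],
  ],
)

```text
time: 8.55
tool_pos: [0.6475, 0.0573, 0.2414]
tcp_rot: [1.25, 1.182, -1.255]
wrist_force: [0.2, 0.2, -6.0]
width: 0.126
```

Run:
```python
from h import *
togo([.652,.0575,.2364],HY)
```

```text
t 8.55 tcp [0.6475 0.0573 0.2414] w 0.126 F [ 0.2  0.2 -6. ] q [ 0.05  0.23  1.67 -0.    1.25  0.11]
turn(tool) [0.001 0.001 0.003] shift(tool now) cm [ 0.5   0.45 -0.05] in goal frame [ 0.5   0.45 -0.05]
axes now y,z: [ 0.998 -0.059 -0.003] [-0.059 -0.998  0.001]
```

>>> arm_command(
  series=[
    [[0, 0, 0.003, 0.2, 0.3, 0, 0], [0, 0, 0, 0.2, 0, 0, 0], [0, 0, 0, 0.1, 0, 0, 0], [0, 0, 0, 0, 0, 0, 0]],
  ],
)

```text
time: 8.95
tool_pos: [0.6504, 0.0571, 0.2366]
tcp_rot: [1.252, 1.18, -1.252]
wrist_force: [0.4, 0.2, -6.0]
width: 0.13
```

Run:
```python
from h import *
togo([.652,.0575,.2364],HY)
```

```text
t 8.95 tcp [0.6504 0.0571 0.2366] w 0.13 F [ 0.4  0.2 -6. ] q [ 0.05  0.23  1.67 -0.    1.23  0.11]
turn(tool) [ 0.001  0.001 -0.001] shift(tool now) cm [ 0.02  0.15 -0.05] in goal frame [ 0.02  0.15 -0.05]
axes now y,z: [ 0.998 -0.059  0.001] [-0.059 -0.998  0.001]
```

>>> arm_command(
  series=[
    [[0, 0, 0, 0.15, 0, 0, 0], [0, 0, 0, 0, 0, 0, 0]],
  ],
)

```text
time: 9.15
tool_pos: [0.6508, 0.0572, 0.2367]
tcp_rot: [1.253, 1.179, -1.251]
wrist_force: [-0.6, 0.5, -5.8]
width: 0.13
```

>>> arm_command(
  series=[
    [[0, 0, 0, 0.1, 0, 0, 0], [0, 0, 0, 0, 0, 0, 0]],
  ],
)

```text
time: 9.35
tool_pos: [0.6512, 0.0571, 0.2364]
tcp_rot: [1.253, 1.178, -1.25]
wrist_force: [-0.9, 0.2, -6.0]
width: 0.129
```

>>> arm_command(
  series=[
    [[0, 0, 0, 0.25, 0, 0, 0], [0, 0, 0, 0.1, 0, 0, 0], [0, 0, 0, 0, 0, 0, 0]],
  ],
)

```text
time: 9.65
tool_pos: [0.6516, 0.0571, 0.2364]
tcp_rot: [1.254, 1.176, -1.248]
wrist_force: [-0.7, -0.1, -3.7]
width: 0.127
```

>>> arm_command(
  series=[
    [[0, 0, 0, 0.4, 0, 0, 0], [0, 0, 0, 0.4, 0, 0, 0], [0, 0, 0, 0.4, 0, 0, 0]],
  ],
)

```text
time: 9.95
tool_pos: [0.6525, 0.0571, 0.2362]
tcp_rot: [1.257, 1.172, -1.244]
wrist_force: [-7.2, -1.9, 13.3]
width: 0.128
```

Run:
```python
from h import *
togo([.652,.0575,.2364],HY)
```

```text
t 9.95 tcp [0.6525 0.0571 0.2362] w 0.128 F [-7.2 -1.9 13.3] q [ 0.05  0.23  1.68 -0.    1.22  0.11]
turn(tool) [ 0.001 -0.    -0.011] shift(tool now) cm [-0.02 -0.06 -0.03] in goal frame [-0.02 -0.06 -0.03]
axes now y,z: [ 0.998 -0.059  0.011] [-0.059 -0.998 -0.   ]
```

The tote is seated: the load reversed to +13 N at the expected height (0.236 m). I relax, correct the tilt, then release.

>>> arm_command(
  series=[
    [[0, 0, -0.011, 0, 0, 0, 0], [0, 0, 0, 0, 0, 0, 0], [0, 0, 0, 0, 0, 0, 0]],
  ],
)

```text
time: 10.25
tool_pos: [0.653, 0.0572, 0.2363]
tcp_rot: [1.253, 1.18, -1.251]
wrist_force: [-2.4, -0.5, 2.5]
width: 0.127
```

>>> arm_command(
  series=[
    [[0, 0, 0, 0, 0, 0, 0.2], [0, 0, 0, 0, 0, 0, 0.3], [0, 0, 0, 0, 0, 0, 0.45], [0, 0, 0, 0, 0, 0, 0.6], [0, 0, 0, 0, 0, 0, 0.6]],
  ],
)

```text
time: 10.75
tool_pos: [0.655, 0.0573, 0.2371]
tcp_rot: [1.255, 1.177, -1.248]
wrist_force: [1.0, -0.7, 0.3]
width: 0.603
```

```bash
python3 look.py 6
python3 - <<'E'
from h import *
togo([.652,.0575,.2364],HY)
p=cv2.imread("pics/side6.png")[90:240,140:340]; cv2.imwrite("pics/s6c.png",cv2.resize(p,None,fx=4,fy=4,interpolation=2))
E
```

```text
t 10.75 tcp [0.655  0.0573 0.2371] w 0.603 F [ 1.  -0.7  0.3] q [0.05 0.24 1.67 0.   1.23 0.11]
turn(tool) [ 0.001 -0.001 -0.006] shift(tool now) cm [ -2.4  -11.3    0.09] in goal frame [ -2.34 -11.31   0.1 ]
axes now y,z: [ 0.998 -0.059  0.006] [-0.059 -0.998 -0.001]
t 10.85 tcp [0.6549 0.0573 0.2371] w 0.599 F [0.5 0.8 0.7] q [0.05 0.24 1.67 0.   1.23 0.11]
turn(tool) [ 0.001 -0.001 -0.005] shift(tool now) cm [ 0.07 -0.29 -0.  ] in goal frame [ 0.07 -0.29 -0.  ]
axes now y,z: [ 0.998 -0.059  0.005] [-0.059 -0.998 -0.001]
```

View pics/s6c.png

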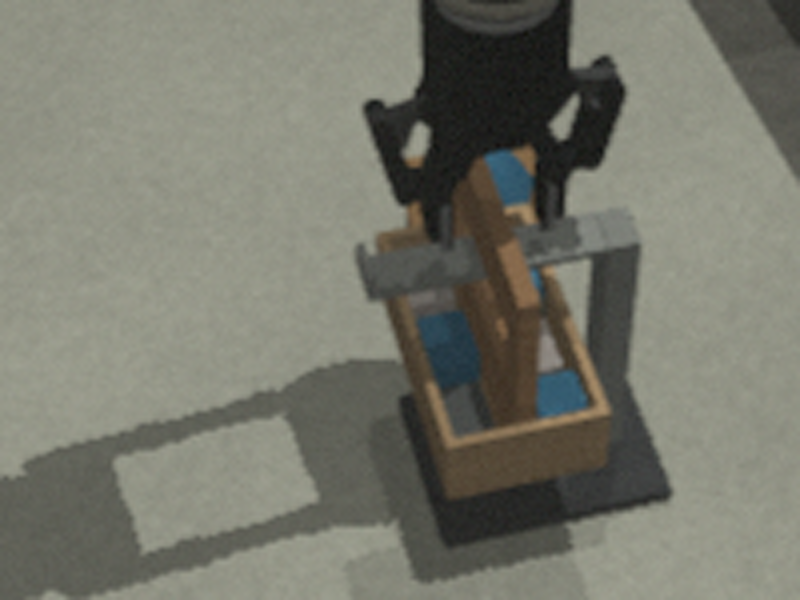

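The fingers are clear on both sides of the bar and the tote hangs level. Next I withdraw straight up.

>>> arm_command(
  series=[
    [[0, 0, 0, -1, -0.2, 0, 0.6], [0, 0, 0, -2, 0, 0, 0.6], [0, 0, 0, -3, 0, 0, 0.6], [0, 0, 0, -4, 0, 0, 0.6], [0, 0, 0, -4, 0, 0, 0.6], [0, 0, 0, -1, 0, 0, 0.6]],
  ],
)

```text
time: 11.45
tool_pos: [0.6496, 0.0573, 0.3916]
tcp_rot: [1.252, 1.182, -1.253]
wrist_force: [0.8, -0.7, 1.0]
width: 0.6
```

>>> arm_command(
  series=[
    [[0, 0, 0, 0, -4, 0, 0.6], [0, 0, 0, 0, -4, 0, 0.6], [0, 0, 0, 0, -4, 0, 0.6], [0, 0, 0, 0, -4, 0, 0.6], [0, 0, 0, 0, -2, 0, 0.6], [0, 0, 0, 0, 0, 0, 0.6]],
  ],
)

```text
time: 12.05
tool_pos: [0.4649, 0.0681, 0.3936]
tcp_rot: [1.256, 1.178, -1.249]
wrist_force: [0.4, 1.0, 0.7]
width: 0.598
```

```bash
python3 look.py 7; python3 look.py 8
python3 - <<'E'
from h import *
for f in ["top7","side7","top8","side8"]:
    P,p=cloud(f+".npz"); X=P.reshape(-1,3); X=X[~np.isnan(X[:,0])]
    X=X[(X[:,0]>.575)&(X[:,0]<.719)&(X[:,1]>-.07)&(X[:,1]<.17)]
    for a,b in [(.137,.148),(.22,.25)]:
        q=X[(X[:,2]>a)&(X[:,2]<b)]
        if len(q)>10: r=rect(q[:,:2]);print(f,a,b,len(q),np.round(r[0],1),np.round(r[1],1),round(r[2],1),np.percentile(q[:,2],[10,50,95]).round(4))
    q=P[(P[...,2]>.2385)&(P[...,2]<.248)&(abs(P[...,0]-.65)<.05)&(abs(P[...,1]-.057)<.09)]
    if len(q)>20: print("top plane", np.linalg.lstsq(np.c_[q[:,:2]-q[:,:2].mean(0),np.ones(len(q))],q[:,2],rcond=None)[0].round(4))
p=cv2.imread("pics/side8.png"); cv2.imwrite("pics/s8c.png",cv2.resize(p,(768,576),interpolation=2))
E
```

```text
t 12.05 tcp [0.4649 0.0681 0.3936] w 0.598 F [0.4 1.  0.7] q [ 0.09 -0.19  1.82  0.    1.51  0.15]
turn(tool) [ 0.    -0.001 -0.005] shift(tool now) cm [13.35  7.66  0.06] in goal frame [13.31  7.73  0.05]
axes now y,z: [ 0.998 -0.059  0.005] [-0.059 -0.998 -0.001]
t 12.15 tcp [0.4671 0.0679 0.3935] w 0.599 F [ 0.4 -0.7 -0.5] q [ 0.09 -0.19  1.82  0.    1.5   0.15]
turn(tool) [-0.    -0.001 -0.005] shift(tool now) cm [13.34  7.44  0.05] in goal frame [13.3   7.51  0.04]
axes now y,z: [ 0.998 -0.06   0.005] [-0.06  -0.998 -0.001]
top7 0.137 0.148 377 [652.2  55.1] [169.4  96.4] 86.7 [0.1391 0.142  0.1457]
top7 0.22 0.25 344 [652.6  56.5] [154.7  12.6] 86.8 [0.2341 0.2414 0.2448]
top plane [-0.041  0.003  0.242]
side7 0.137 0.148 541 [661.8  53.4] [173.8 114.5] 86.3 [0.1384 0.1421 0.1456]
side7 0.22 0.25 469 [653.1  54.5] [161.9  13.3] 86.5 [0.2256 0.2416 0.2446]
top plane [ 0.0253 -0.0043  0.2424]
top8 0.137 0.148 383 [652.4  55.1] [169.3  96.6] 86.8 [0.1385 0.1418 0.1453]
top8 0.22 0.25 341 [652.4  56.7] [155.   12.5] 86.8 [0.2355 0.2414 0.2444]
top plane [ 0.0455 -0.0014  0.2419]
side8 0.137 0.148 531 [662.   54.1] [175.1 114.4] 86.4 [0.1385 0.1421 0.1452]
side8 0.22 0.25 461 [652.8  54.6] [160.9  13.2] 86.7 [0.2262 0.2415 0.2446]
top plane [ 0.0057 -0.0024  0.2424]
```

View pics/s8c.png

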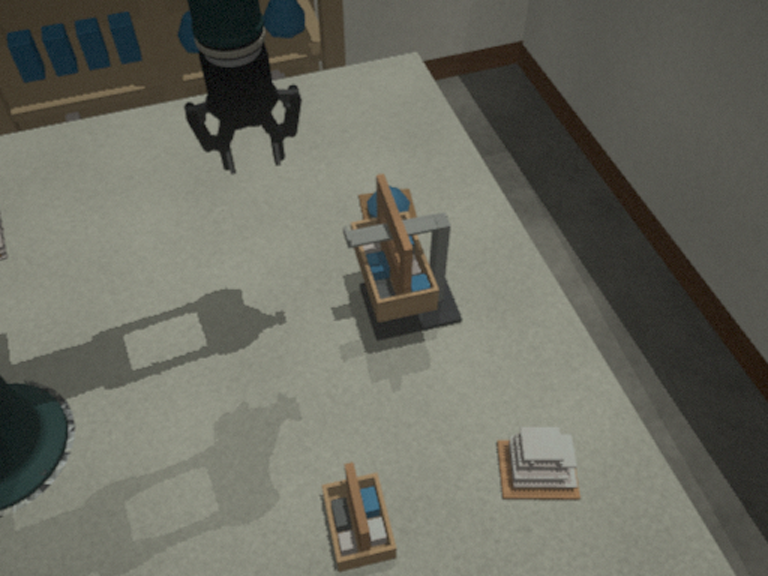

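The bar top measures 0.242 m against 0.243 m expected. It is centred on the strap and didn't move between the two looks, so I hand in.

```bash
python3 -c "
from workcell import bot
print(bot.finish_job())"
```

```text
the job is handed in; nothing more can be done
None
```

The larger tote hangs on the hook, with the strap through its slot, and the job is handed in at about 12 s of the 40 s allowed. I gripped the handle bar from above and carried the tote upright to the lip. From there I slid it over the lip, lowered it until the strap took the load, released it and backed the arm away.

- **Height:** the bar top measured 0.242 m, against 0.243 m expected when seated.
- **Position:** the tote's middle was at about (0.6525, 0.056) m, within about 2 mm of the strap's middle, and its yaw matched the hook's to within 0.5°.
- **Stillness:** two looks 0.1 s apart agreed to within about 1 mm, the resolution of the cameras.
- **Level:** it looks level in the side picture. The fits to the narrow bar top gave tilts of 0.006 to 0.045 rad about the bar's length, with mixed signs, so that is noise and below the 0.2 rad limit.
- **Robot clear:** the gripper was about 0.19 m away horizontally and the wrist force was near zero.
- **Bystanders:** the small tote and the slab model look unmoved in the last side picture. The foam model is partly hidden behind the tote there. I judged these by eye and did not remeasure them.

One disagreement remains: the side camera's fit of the box rim came out about 10 mm off in x, because the cut at that height also took in part of the post. The top camera's fit and both bar fits agree with each other.

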